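# Seal the juice jug lid cap by cap

## Task

Seal the lid on the blue juice jug by pressing its three caps down with the fingertips, lightly and one after another: first the red cap at the spout, then the yellow cap at the handle, and last the black vent cap in the middle. Press each gently from above until it has gone well down, and do not press one before its turn. Do not lift anything, do not push the jug about, and leave everything else on the counter where it is.

Things in the scene. Friction and masses are not known exactly. Their poses are not given: they have to be found in the camera images.
- jug: Blue plastic reamer jug without its reamer, standing loose on the counter: round, 120 mm across at the rim, 108 mm at the foot, 110 mm high, about 0.35 kg. Origin: centre of its underside. Its own -x side carries the small spout (reaching 92 mm from the axis), its +x side the loop handle (reaching 108 mm); z is up. Its yaw can be anything.
- lid: Hard white silicone lid resting loose on the jug's rim, 128 mm across, 0.12 kg, its flange 9 mm thick (top face 119 mm above the counter), with a plug that sits in the mouth with some 5 mm of play. Origin: centre of the flange's underside, on the jug's rim; axes start as the jug's. The caps stand in a line on it along its x: red at x = -42 mm, black at 0, yellow at +42 mm.
- red_cap (a joint): The red press-down cap on the lid, at the spout. 0 = raised, grows as it goes down, 0.0065 m = its end stop, on a soft silicone cushion (from about 5 N on, it sinks and springs back 1 mm for each further 3 N); starts between 0 and 0.0015. It counts as down beyond 0.004. It moves against a steady friction of about 3 N, has no spring and stays where it is left.
- yellow_cap (a joint): The yellow press-down cap on the lid, at the handle. 0 = raised, grows as it goes down, 0.0065 m = its end stop, on a soft silicone cushion (from about 5 N on, it sinks and springs back 1 mm for each further 3 N); starts between 0 and 0.0015. It counts as down beyond 0.004. It moves against a steady friction of about 3 N, has no spring and stays where it is left.
- black_cap (a joint): The black press-down cap on the lid, the vent cap in the middle. 0 = raised, grows as it goes down, 0.0065 m = its end stop, on a soft silicone cushion (from about 5 N on, it sinks and springs back 1 mm for each further 3 N); starts between 0 and 0.0015. It counts as down beyond 0.004. It moves against a steady friction of about 3 N, has no spring and stays where it is left.
- red_cap_top (a point): Centre of the top face of the red cap (round, 26 mm across, flat top; moves with the cap). Raised, it is 14 mm above the lid's top face, that is about 133 mm above the counter; at its stop it is 7.5 mm above the lid's face.
- yellow_cap_top (a point): Centre of the top face of the yellow cap (round, 26 mm across, flat top; moves with the cap). Raised, it is 14 mm above the lid's top face, that is about 133 mm above the counter; at its stop it is 7.5 mm above the lid's face.
- black_cap_top (a point): Centre of the top face of the black cap (round, 26 mm across, flat top; moves with the cap). Raised, it is 14 mm above the lid's top face, that is about 133 mm above the counter; at its stop it is 7.5 mm above the lid's face.
- reamer: Bystander: the jug's blue plastic reamer top, a ridged cone on a round dish, 122 mm across, 60 mm high, loose. Origin: centre of its underside.
- tumbler: Bystander: green glass tumbler, 74 mm across the rim, 100 mm high, loose. Origin: centre of its underside.
- lemon: Bystander: half a lemon, cut face down, 62 mm across, 40 mm high, loose. Origin: centre of its underside.
- mill: Bystander: dark wooden pepper mill, 52 mm across, 112 mm high, loose. Origin: centre of its underside.
- spoon: Bystander: steel tablespoon 200 mm long, 40 mm wide at the bowl, 8 mm high, lying loose along its own x, bowl at +x. Origin: middle of its length, on its underside.
There are look-alikes about, which are no part of the job. What is shaped like the lid but green, pink or purple is not meant.

How it is judged:
By the outcome, as a careful person would: the job done as asked, in the order asked, and still so for the second after the job is handed in, with the robot touching nothing.
It also fails if it takes over 48 s, if anything falls off the work surface, if the arm or the gripper's body presses on something with over 40 N, if the wrist force passes 120 N, or if a joint passes its speed limit or range.

## Robot

A 7-joint arm with a two-finger parallel gripper is mounted at the origin on the work surface. World frame = base frame: x ahead of the robot, y to its left, z up, the work surface at z = 0. Lengths are in m, angles in rad, forces in N, time in s.
With the tool pointing down it reaches from about 0.425 to 0.95 m from the base axis. Payload 4.7 kg.
Tool frame: the origin (TCP) lies between the finger pads; the fingertips stand 25 mm ahead of it and the grasp point (between the pads) lies 6 mm ahead of it; z points along the fingers, y is the line along which they close (so a half turn about z gives the same grasp; the last joint's range is limited). The gripper opens to 85 mm and grips with 20 to 120 N. Pads are 22 mm wide; open, the fingers measure 114 mm over their backs; the gripper's body (76 mm by 85 mm) begins 54 mm behind the grasp point. The pads swing forward as they close: fully open they stand 13 mm farther back than shut.
Start: joints at [1.3, 0.469, -0.049, 1.532, 0.024, 1.141, -0.082], TCP at [0.162, -0.655, 0.256] pointing down, gripper open.
Joint ranges: [-2.59, 2.59], [-0.33, 1.99], [-1.39, 1.29], [0.1, 2.45], [-1.04, 4.18], [0.21, 1.99], [-2.66, 2.66]. Speed limits (rad/s): [2.57, 2.57, 3.14, 3.14, 3.14, 3.14, 3.14].

## Interface

Orientations are given as a unit quaternion [x, y, z, w].
In Python, from rig import env gives the robot as it stands.
- The arm moves only by the shell command python3 -m inch 'ROWS' [FORCE]. ROWS is JSON, a list that holds one entry, the list of rows, each a list of 7 numbers: the shift along the tool's x, y, z in mm, then the turn, a rotation vector about the tool's x, y, z in degrees, then the closure, from 0 (fully open) to 1 (shut). A call has 1 to 20 rows; each row is the pose to reach, as a shift and turn from the pose commanded when the call began, along the tool's axes at that moment; what a row does not reach only later rows make up. A row lasts 1/8 s, in which the tool goes at most 62.5 mm and 10.7 degrees, less where a joint would pass 70% of its speed; a pose out of reach is approached as far as the arm can. A call with a gripper value outside its range is refused whole. The fingers move at their own pace and stop on an object; FORCE is the grip in N (left out, the last holds). Time passes only in rows, so rows that repeat a pose let the fingers close. It gives the time, the measured TCP pose, the force, the opening and the grip force at its end, in the units of the state.
- env.sense(): the state, without advancing time (a new reading comes with each control period).
- env.read_camera(name): name is "scene" or "top" or "wrist"; returns a dict with "frame" (420x560x3 uint8, blue, green, red), "intrinsics" (3x3 intrinsics, pixels), "R" (3x3) and "t" (3): a world point X has camera coordinates R X + t; the wrist camera has in their place "T_tool_cam" (4x4, takes a point from camera to tool coordinates, whose origin is the TCP and whose axes are the flange's). Camera axes: x right, y down, z forward; pixel columns grow to the right and rows downward; lengths in m; the calibration is good to about 2 mm. A picture is of the moment at which its call begins: read the wrist's pose just before it. There is no depth.
- env.sign_off(): hands the job in; it is judged then, once.
The state is a dict: "clock": time; "joint_positions": joint angles; "qd": joint speeds; "joint_torque": joint torques, N m; "ee_pos": TCP position; "tool_rot": TCP orientation; "force": force on the tool from outside, world axes, zero at the start; "moment": the same for the moment, N m; "finger_gap": opening from 0.0 (shut) to 1.0 (fully open); "grip_force": force on a finger pad.
Only numpy, scipy, OpenCV 4.12 (cv2) and the standard library are available. Lean on these libraries where they do the work, as an engineer would, in place of code of your own. Each camera call takes 0.05 s, during which the arm holds its last target. There are 200 camera calls.

## Working session

There is one attempt and no reset: what is moved stays moved. The work goes in short steps, Python scripts to look and compute and a shell command to move; the robot and the scene stay as the last step left them, time stands still between calls to the robot, and variables do not carry over. Pictures are saved under pics/ and viewed, at most 10 in all, crops included, and the job is handed in when it is done.

```bash
mkdir -p pics; ls
python3 - <<'E'
from rig import env
import cv2
for n in("scene","top"):
    c=env.read_camera(n); cv2.imwrite(f"pics/{n}0.png",c["frame"]); print(n,c["intrinsics"],c["R"],c["t"])
s=env.sense(); print(s)
E
```

```text
pics
scene [[507.78729682   0.         278.99975793]
 [  0.         507.78729682 208.40363653]
 [  0.           0.           1.        ]] [[-0.41960593  0.90765114  0.01001387]
 [ 0.53574377  0.25654907 -0.80446329]
 [-0.73274107 -0.3321927  -0.59391795]] [ 0.17597709 -0.20661507  1.91211196]
top [[450.43596065   0.         273.33609127]
 [  0.         450.43596065 210.12030518]
 [  0.           0.           1.        ]] [[ 0.00549502 -0.99997964 -0.00324493]
 [-0.9803347  -0.00474688 -0.19728491]
 [ 0.19726549  0.0042652  -0.98034083]] [0.04573552 0.56024128 1.24835614]
{'clock': 0.1, 'joint_positions': array([ 1.30009627,  0.46938841, -0.04856831,  1.53355107,  0.02410127,
        1.14097103, -0.08231741]), 'qd': array([-0.00053569, -0.00071534, -0.00012181, -0.00191484, -0.00097874,
       -0.00074296,  0.00058292]), 'joint_torque': array([ 1.46972590e-03, -5.11507702e+01, -4.67442779e-02, -2.38392091e+01,
        1.07301457e-02,  4.27861887e-03, -8.75683952e-06]), 'ee_pos': array([ 0.16151933, -0.65491563,  0.2553575 ]), 'tool_rot': array([ 9.92700850e-01,  1.20599639e-01, -1.39712373e-04, -8.54864961e-04]), 'force': array([ 0.28017401, -0.0306658 ,  0.00934195]), 'moment': array([-0.01658665,  0.04321722, -0.02209382]), 'grip_force': 0.0, 'finger_gap': 1.0022534749772567}
```

View pics/scene0.png

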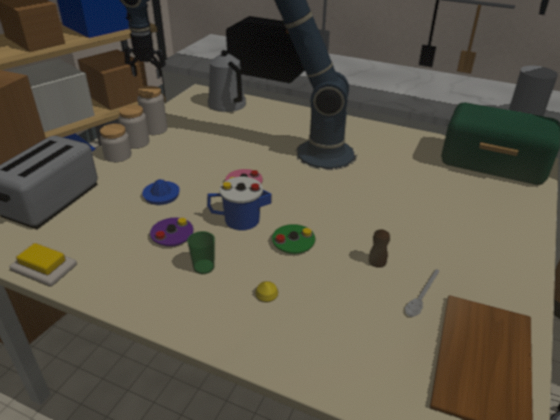

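View pics/top0.png

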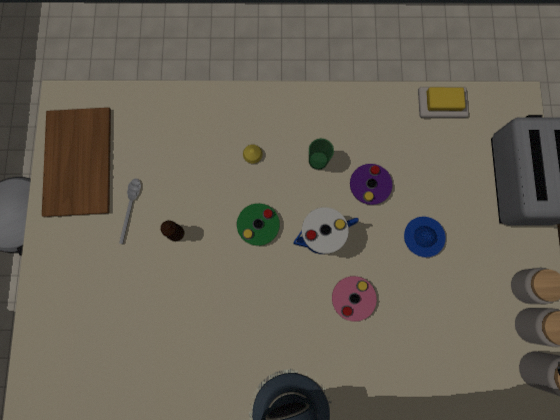

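The scene picture shows the white lid with red at about (255,188), black at (241,187) and yellow at (227,186). The top picture shows them at (311,235), (326,230) and (340,224). The green, pink and purple look-alikes lie flat on the counter. Next I triangulate the three caps.

```bash
cat > h.py <<'E'
import cv2,numpy as np
def mask(img,col):
    h=cv2.cvtColor(img,cv2.COLOR_BGR2HSV); H,S,V=cv2.split(h)
    if col=="red": m=((H<8)|(H>172))&(S>130)&(V>60)
    elif col=="yellow": m=(H>18)&(H<35)&(S>95)&(V>90)
    else: m=(V<65)
    return m.astype(np.uint8)
def blob(img,col,near,rad):
    n,l,st,c=cv2.connectedComponentsWithStats(mask(img,col))
    k=[i for i in range(1,n) if st[i,4]>15 and np.hypot(*(c[i]-near))<rad]
    if not k: return None
    i=max(k,key=lambda i:st[i,4]); return c[i],st[i]
def ray(c,p):
    R,t=np.array(c["R"]),np.array(c["t"]); o=-R.T@t
    d=R.T@np.linalg.inv(c["intrinsics"])@[p[0],p[1],1]; return o,d/np.linalg.norm(d)
def cross(rs):
    A=sum(np.eye(3)-np.outer(d,d) for o,d in rs); b=sum((np.eye(3)-np.outer(d,d))@o for o,d in rs)
    X=np.linalg.solve(A,b); return X,[np.linalg.norm((np.eye(3)-np.outer(d,d))@(X-o)) for o,d in rs]
def plane(r,z): return r[0]+r[1]*(z-r[0][2])/r[1][2]
E
python3 - <<'E'
from h import *; from rig import env
cs=env.read_camera("scene");ct=env.read_camera("top")
P={"red":((255,188),(311,235)),"black":((241,187),(326,230)),"yellow":((227,186),(340,224))}
for k,(a,b) in P.items():
    A=blob(cs["frame"],k,a,7);B=blob(ct["frame"],k,b,7); print(k,A,B)
    if A and B:
        r=[ray(cs,A[0]),ray(ct,B[0])];X,e=cross(r);print(X.round(4),np.round(e,4),"top@.131",plane(r[1],.131).round(4))
c=ct["frame"][195:270,280:380];cv2.imwrite("pics/t1.png",cv2.resize(c,None,fx=8,fy=8,interpolation=cv2.INTER_CUBIC))
E
```

```text
red (array([254.83333333, 186.55555556]), array([252, 184,   7,   6,  36], dtype=int32)) (array([310.8115942 , 234.44927536]), array([307, 230,   9,  10,  69], dtype=int32))
[ 0.4791 -0.0531  0.1258] [0.0004 0.0004] top@.131 [ 0.4785 -0.0531  0.131 ]
black (array([240.37777778, 186.57777778]), array([236, 184,   9,   6,  45], dtype=int32)) (array([325.07446809, 229.39361702]), array([320, 224,  11,  11,  94], dtype=int32))
[ 0.4939 -0.0929  0.1229] [0.0003 0.0003] top@.131 [ 0.4925 -0.0917  0.131 ]
yellow (array([226.76086957, 184.58695652]), array([223, 182,   8,   7,  46], dtype=int32)) (array([339.61428571, 223.32857143]), array([335, 219,  10,  10,  70], dtype=int32))
[ 0.5094 -0.1312  0.1285] [0.0006 0.0006] top@.131 [ 0.5093 -0.1314  0.131 ]
```

View pics/t1.png

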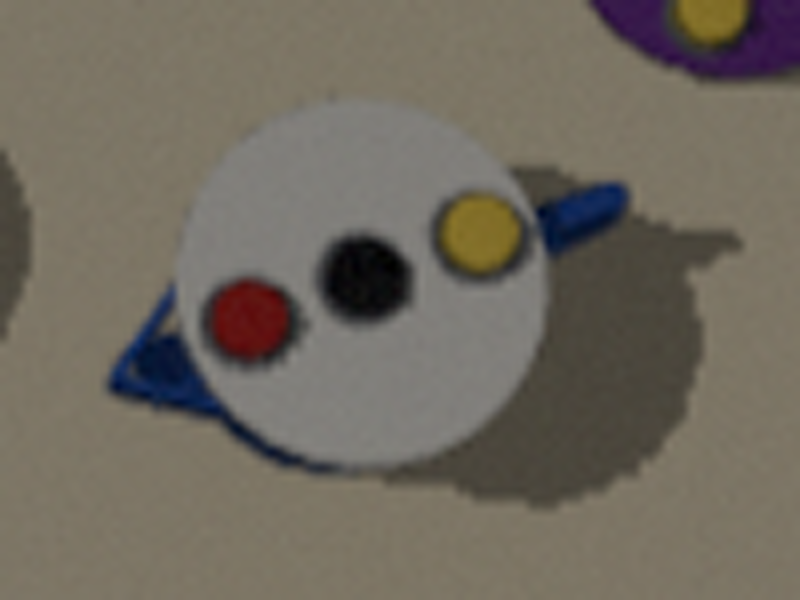

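Red to yellow measures 84 mm, as it should, at about 0.48 to 0.53 m reach. The heights of 126–129 mm also fit, since the blobs include the cap sides. I'm shutting the fingers and moving above the red cap.

```bash
python3 -m inch '[[[20,-22,0,0,0,0,1],[50,-56,0,0,0,0,1],[90,-101,0,0,0,0,1],[130,-146,0,0,0,0,1],[170,-191,0,0,0,0,1],[210,-236,0,0,0,0,1],[250,-281,0,0,0,0,1],[290,-326,0,0,0,0,1],[330,-371,0,0,0,0,1],[370,-416,0,0,0,0,1],[405,-456,0,0,0,0,1],[430,-484,0,0,0,0,1],[445,-500,0,0,0,0,1],[452,-508,0,0,0,0,1],[452,-508,0,0,0,0,1],[452,-508,0,0,0,0,1]]]' 20
python3 - <<'E'
from h import *; from rig import env
from scipy.spatial.transform import Rotation as Ro
s=env.sense(); c=env.read_camera("wrist"); print(s["clock"],s["ee_pos"],s["tool_rot"],s["force"],s["finger_gap"])
cv2.imwrite("pics/w1.png",c["frame"]); print(c["T_tool_cam"].round(4),c["intrinsics"][0])
E
```

```text
clock: 2.2
ee_pos: [0.4784, -0.0551, 0.2562]
tool_rot: [0.993, 0.12, -0.0, 0.0]
force: [0.1, -0.2, -1.1]
finger_gap: -0.002
grip_force: 0.0
2.2 [ 0.47839708 -0.05511773  0.25615658] [ 9.92810652e-01  1.19694742e-01 -3.10464412e-04  2.84355885e-04] [ 0.12045146 -0.18413025 -1.09986673] -0.0016671422842038355
[[-9.000e-04 -9.599e-01 -2.804e-01  7.150e-02]
 [ 1.000e+00 -9.000e-04 -2.000e-04 -5.000e-04]
 [-1.000e-04 -2.804e-01  9.599e-01 -1.191e-01]
 [ 0.000e+00  0.000e+00  0.000e+00  1.000e+00]] [357.54157639   0.         280.5433812 ]
```

View pics/w1.png

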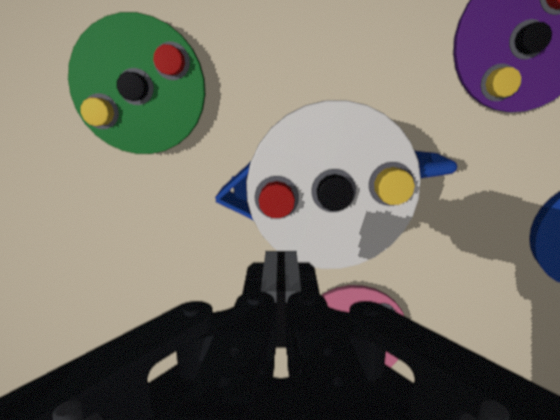

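The wrist view shows red at (277,200), black at (335,192) and yellow at (395,187) on the white lid. The shut fingertips are at about (281,252). I'll triangulate these against the fixed cameras.

```bash
cat >> h.py <<'E'
from scipy.spatial.transform import Rotation as Ro
def wcam(s,c):
    T=np.eye(4);T[:3,:3]=Ro.from_quat(s["tool_rot"]).as_matrix();T[:3,3]=s["ee_pos"]
    M=np.linalg.inv(T@np.array(c["T_tool_cam"]));return dict(R=M[:3,:3],t=M[:3,3],intrinsics=c["intrinsics"],frame=c["frame"])
E
python3 - <<'E'
from h import *; from rig import env
s=env.sense(); w=wcam(s,env.read_camera("wrist")); ct=env.read_camera("top")
P={"red":((277,200),(311,234)),"black":((335,192),(326,230)),"yellow":((395,187),(340,224))}
for k,(a,b) in P.items():
    A=blob(w["frame"],k,a,10);B=blob(ct["frame"],k,b,7); print(k,A,B)
    r=[ray(w,A[0])]+([ray(ct,B[0])] if B else [])
    if B: X,e=cross(r);print("X",X.round(4),np.round(e,4),plane(r[1],.131).round(4))
    print("w@.131",plane(r[0],.131).round(4))
    d=(plane(r[0],.131)-s["ee_pos"]);print("tool mm",(1000*Ro.from_quat(s["tool_rot"]).inv().apply(d)).round(1))
E
```

```text
red (array([276.20510304, 199.68204122]), array([ 259,  182,   36,   36, 1019], dtype=int32)) (array([308.36842105, 236.15789474]), array([306, 234,   5,   6,  19], dtype=int32))
X [ 0.4764 -0.0498  0.1119] [0.0019 0.0019] [ 0.4738 -0.0464  0.131 ]
w@.131 [ 0.4815 -0.0507  0.131 ]
tool mm [  4.1  -3.7 125.2]
black (array([335.13920705, 191.80881057]), array([ 316,  174,   39,   37, 1135], dtype=int32)) None
w@.131 [ 0.4969 -0.0897  0.131 ]
tool mm [  9.8  37.9 125.2]
yellow (array([393.82218459, 185.60711262]), array([ 374,  167,   41,   38, 1181], dtype=int32)) None
w@.131 [ 0.5109 -0.1284  0.131 ]
tool mm [ 14.3  78.8 125.2]
```

```bash
python3 -m inch '[[[1,-1,15,0,0,0,1],[2,-3,35,0,0,0,1],[2,-3,55,0,0,0,1],[2,-3,70,0,0,0,1],[2,-3,80,0,0,0,1],[2,-3,86,0,0,0,1],[2,-3,88,0,0,0,1],[2,-3,88,0,0,0,1],[2,-3,88,0,0,0,1]]]'
python3 - <<'E'
from h import *; from rig import env
s=env.sense(); c=env.read_camera("wrist"); f=env.read_camera("scene")["frame"]
print(s["ee_pos"],s["force"])
a=cv2.resize(f[140:240,180:300],(480,400),interpolation=cv2.INTER_CUBIC)
b=cv2.resize(c["frame"][80:420,130:430],(300,340)); o=np.zeros((400,780,3),np.uint8);o[:,:480]=a;o[:340,480:]=b
cv2.imwrite("pics/a1.png",o)
E
```

```text
clock: 3.48
ee_pos: [0.4804, -0.0505, 0.1688]
tool_rot: [0.993, 0.121, 0.001, 0.0]
force: [-0.1, -0.3, -0.8]
finger_gap: -0.001
grip_force: 0.0
[ 0.48042709 -0.05053118  0.16875514] [-0.12417628 -0.25598192 -0.75016696]
```

View pics/a1.png

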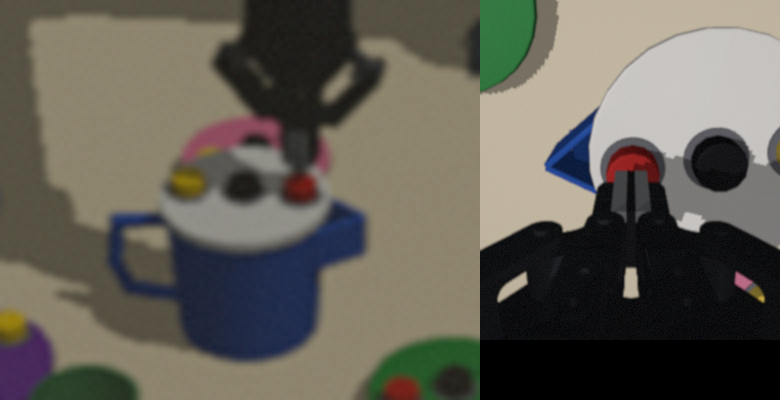

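The fingertips stand centred over the red cap, left to right, about 11 mm above it. I'm starting the press in small steps.

```bash
python3 -m inch '[[[0,0,3,0,0,0,1],[0,0,6,0,0,0,1],[0,0,8,0,0,0,1],[0,0,9,0,0,0,1],[0,0,10,0,0,0,1],[0,0,10,0,0,0,1]]]'; for i in 1 2; do :; done
python3 -m inch '[[[0,0,1,0,0,0,1],[0,0,2,0,0,0,1],[0,0,2,0,0,0,1]]]'
python3 -m inch '[[[0,0,1,0,0,0,1],[0,0,2,0,0,0,1],[0,0,2,0,0,0,1]]]'
```

```text
clock: 4.32
ee_pos: [0.4801, -0.0505, 0.1583]
tool_rot: [0.993, 0.121, -0.0, 0.0]
force: [0.9, 0.6, 0.4]
finger_gap: 0.002
grip_force: 0.0
clock: 4.7
ee_pos: [0.4803, -0.0505, 0.1565]
tool_rot: [0.993, 0.121, 0.0, 0.0]
force: [-0.5, -0.1, 3.5]
finger_gap: -0.004
grip_force: 1.2
clock: 5.08
ee_pos: [0.4802, -0.0505, 0.1543]
tool_rot: [0.993, 0.121, 0.0, 0.0]
force: [-0.5, 0.5, 2.7]
finger_gap: -0.001
grip_force: 1.2
```

```bash
python3 -m inch '[[[0,0,1,0,0,0,1],[0,0,2,0,0,0,1],[0,0,2,0,0,0,1]]]'
python3 -m inch '[[[0,0,0.5,0,0,0,1],[0,0,1,0,0,0,1],[0,0,1,0,0,0,1]]]'
```

```text
clock: 5.45
ee_pos: [0.4802, -0.0505, 0.1522]
tool_rot: [0.993, 0.121, 0.0, 0.0]
force: [0.5, 0.1, 3.1]
finger_gap: 0.001
grip_force: 1.0
clock: 5.82
ee_pos: [0.4802, -0.0505, 0.1513]
tool_rot: [0.993, 0.121, 0.0, 0.0]
force: [0.2, 0.1, 2.3]
finger_gap: -0.003
grip_force: 1.5
```

```bash
python3 -m inch '[[[0,0,0.5,0,0,0,1],[0,0,1,0,0,0,1],[0,0,1,0,0,0,1]]]'
```

```text
clock: 6.2
ee_pos: [0.4803, -0.0505, 0.1507]
tool_rot: [0.993, 0.121, 0.0, 0.0]
force: [-1.1, -0.2, 6.6]
finger_gap: -0.001
grip_force: 3.2
```

The red cap is on its stop: after a plateau of about 3 N the force rose to 6.6 N. I'm lifting clear and crossing to yellow.

```bash
python3 -m inch '[[[0,0,-4,0,0,0,1],[0,0,-14,0,0,0,1],[0,0,-29,0,0,0,1],[0,0,-44,0,0,0,1],[0,0,-50,0,0,0,1],[2,15,-50,0,0,0,1],[4,35,-50,0,0,0,1],[7,58,-50,0,0,0,1],[9,74,-50,0,0,0,1],[10,81,-50,0,0,0,1],[10,83,-50,0,0,0,1],[10,83,-50,0,0,0,1]]]'
python3 - <<'E'
from h import *; from rig import env
s=env.sense(); w=wcam(s,env.read_camera("wrist")); f=env.read_camera("scene")["frame"]
for k in("red","black","yellow"):
    n,l,st,c=cv2.connectedComponentsWithStats(mask(w["frame"],k))
    for i in range(1,n):
        if st[i,4]>300: print(k,c[i].round(),st[i,:5],(1000*Ro.from_quat(s["tool_rot"]).inv().apply(plane(ray(w,c[i]),.131)-s["ee_pos"])).round(1))
a=cv2.resize(f[140:240,180:300],(480,400),interpolation=cv2.INTER_CUBIC)
b=cv2.resize(w["frame"][80:420,130:430],(300,340)); o=np.zeros((400,780,3),np.uint8);o[:,:480]=a;o[:340,480:]=b
cv2.imwrite("pics/a2.png",o)
E
```

```text
clock: 7.7
ee_pos: [0.5096, -0.1282, 0.2003]
tool_rot: [0.993, 0.121, -0.0, -0.0]
force: [-0.2, -0.0, 0.1]
finger_gap: -0.003
grip_force: 0.0
red [44. 70.] [  25   51   42   36 1083] [  86.3 -117.3   69.3]
red [141. 245.] [ 119  224   46   42 1445] [ -6.7 -79.6  69.3]
black [476.  45.] [ 455   25   42   42 1320] [97.2 94.3 69.2]
black [85. 91.] [ 47  28  51 130 387] [ 76.  -98.8  69.3]
black [65. 71.] [ 50  54  26  36 435] [  85.5 -107.1   69.3]
black [ 16. 102.] [   0   84   36   36 1038] [  71.1 -134.6   69.3]
black [507. 238.] [485 210  66  70 581] [ -3.  127.   69.2]
black [214. 237.] [ 188  214   53   47 1872] [ -2.3 -38.2  69.3]
black [542. 272.] [ 521  239   39   67 1611] [-24.3 151.3  69.2]
black [280. 367.] [    0   252   560   168 48989] [-90.2  -0.8  69.3]
yellow [443.  96.] [ 423   79   39   36 1083] [73.6 81.1 69.2]
yellow [284. 230.] [ 261  207   47   45 1621] [ 1.7  1.1 69.3]
```

View pics/a2.png

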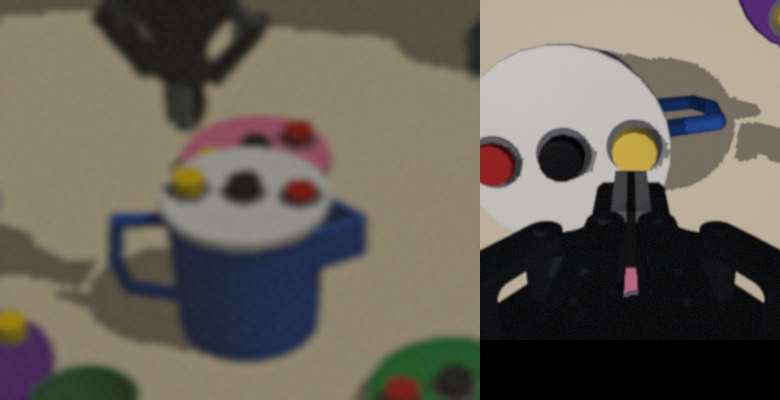

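The red cap is visibly lower and the lid is undisturbed. The tool is within 2 mm of the yellow cap's centre, so I'm pressing yellow.

```bash
python3 -m inch '[[[1,1,8,0,0,0,1],[1,1,20,0,0,0,1],[1,1,30,0,0,0,1],[1,1,35,0,0,0,1],[1,1,38,0,0,0,1],[1,1,40,0,0,0,1],[1,1,40,0,0,0,1]]]'
python3 -m inch '[[[0,0,1,0,0,0,1],[0,0,2,0,0,0,1],[0,0,3,0,0,0,1],[0,0,4,0,0,0,1],[0,0,4,0,0,0,1]]]'
python3 -m inch '[[[0,0,1,0,0,0,1],[0,0,2,0,0,0,1],[0,0,2,0,0,0,1]]]'
```

```text
clock: 8.68
ee_pos: [0.511, -0.1294, 0.1604]
tool_rot: [0.993, 0.121, 0.0, 0.0]
force: [-0.7, -0.6, 0.3]
finger_gap: 0.001
grip_force: 0.0
clock: 9.3
ee_pos: [0.511, -0.1295, 0.1565]
tool_rot: [0.993, 0.121, 0.0, 0.0]
force: [0.3, 0.6, 2.1]
finger_gap: -0.002
grip_force: 1.3
clock: 9.68
ee_pos: [0.511, -0.1295, 0.1543]
tool_rot: [0.993, 0.121, 0.0, 0.0]
force: [0.1, 0.1, 2.1]
finger_gap: -0.003
grip_force: 1.2
```

```bash
python3 -m inch '[[[0,0,1,0,0,0,1],[0,0,2,0,0,0,1],[0,0,3,0,0,0,1],[0,0,3,0,0,0,1]]]'
python3 -m inch '[[[0,0,0.5,0,0,0,1],[0,0,0.5,0,0,0,1],[0,0,0.5,0,0,0,1]]]'
```

```text
clock: 10.18
ee_pos: [0.511, -0.1295, 0.1514]
tool_rot: [0.993, 0.121, 0.0, 0.0]
force: [-1.1, -0.3, 2.8]
finger_gap: -0.001
grip_force: 1.7
clock: 10.55
ee_pos: [0.511, -0.1295, 0.1511]
tool_rot: [0.993, 0.121, 0.0, 0.0]
force: [-0.8, -0.5, 5.2]
finger_gap: -0.004
grip_force: 2.7
```

Yellow is on its stop as well. Now to black.

```bash
python3 -m inch '[[[0,0,-4,0,0,0,1],[0,0,-14,0,0,0,1],[0,0,-29,0,0,0,1],[0,0,-44,0,0,0,1],[0,0,-49,0,0,0,1],[-2,-15,-49,0,0,0,1],[-4,-30,-49,0,0,0,1],[-5,-38,-49,0,0,0,1],[-5,-41,-49,0,0,0,1],[-5,-41,-49,0,0,0,1]]]'
python3 - <<'E'
from h import *; from rig import env
s=env.sense(); w=wcam(s,env.read_camera("wrist"))
for k,p in(("red",(210,236)),("black",(280,236)),("yellow",(345,230))):
    A=blob(w["frame"],k,p,40)
    if A: print(k,A[0].round(),A[1],(1000*Ro.from_quat(s["tool_rot"]).inv().apply(plane(ray(w,A[0]),.131 if k=="black" else .126)-s["ee_pos"])).round(1))
cv2.imwrite("pics/a3.png",w["frame"])
E
```

```text
clock: 11.8
ee_pos: [0.4963, -0.0907, 0.1997]
tool_rot: [0.993, 0.121, -0.0, 0.0]
force: [-0.3, 0.4, 0.7]
finger_gap: 0.002
grip_force: 0.0
red [208. 239.] [ 186  217   45   43 1460] [ -5.  -42.4  73.7]
yellow [353. 222.] [ 330  200   47   44 1583] [ 5.2 40.8 73.7]
```

View pics/a3.png

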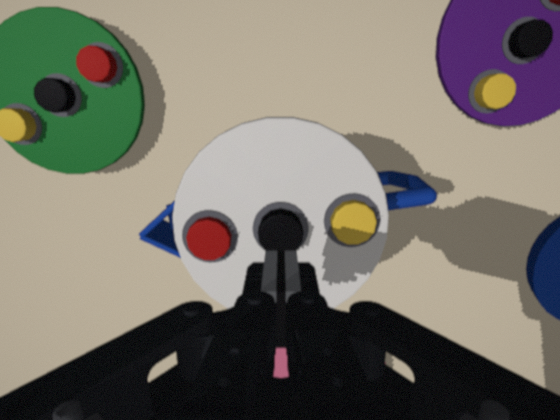

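The fingertips are centred on black at (280,229). Red (208,239) and yellow (353,222) lie about 41–42 mm either side, so I'm pressing black.

```bash
python3 -m inch '[[[0,0,8,0,0,0,1],[0,0,20,0,0,0,1],[0,0,30,0,0,0,1],[0,0,35,0,0,0,1],[0,0,38,0,0,0,1],[0,0,39,0,0,0,1],[0,0,39,0,0,0,1]]]'
python3 -m inch '[[[0,0,1,0,0,0,1],[0,0,2,0,0,0,1],[0,0,3,0,0,0,1],[0,0,4,0,0,0,1],[0,0,4,0,0,0,1]]]'
python3 -m inch '[[[0,0,1,0,0,0,1],[0,0,2,0,0,0,1],[0,0,2,0,0,0,1]]]'
```

```text
clock: 12.72
ee_pos: [0.4964, -0.0908, 0.161]
tool_rot: [0.993, 0.121, 0.0, 0.0]
force: [-0.3, 0.1, -0.2]
finger_gap: -0.0
grip_force: 0.0
clock: 13.35
ee_pos: [0.4962, -0.0908, 0.1568]
tool_rot: [0.993, 0.121, 0.0, 0.0]
force: [0.7, 0.6, 1.1]
finger_gap: -0.002
grip_force: 0.2
clock: 13.72
ee_pos: [0.4963, -0.0909, 0.1549]
tool_rot: [0.993, 0.121, 0.0, 0.0]
force: [-0.7, 0.5, 2.1]
finger_gap: 0.003
grip_force: 1.3
```

```bash
python3 -m inch '[[[0,0,1,0,0,0,1],[0,0,2,0,0,0,1],[0,0,3,0,0,0,1],[0,0,3.5,0,0,0,1],[0,0,3.5,0,0,0,1]]]'
python3 -m inch '[[[0,0,0.5,0,0,0,1],[0,0,0.5,0,0,0,1],[0,0,0.5,0,0,0,1]]]'
```

```text
clock: 14.35
ee_pos: [0.4963, -0.0908, 0.1514]
tool_rot: [0.993, 0.121, 0.0, 0.0]
force: [-1.0, -0.7, 4.3]
finger_gap: 0.003
grip_force: 2.0
clock: 14.72
ee_pos: [0.4963, -0.0908, 0.1511]
tool_rot: [0.993, 0.121, 0.0, 0.0]
force: [-1.7, -0.3, 6.0]
finger_gap: -0.0
grip_force: 2.8
```

Black is on its stop. I'll lift straight up and check.

```bash
python3 -m inch '[[[0,0,-4,0,0,0,1],[0,0,-14,0,0,0,1],[0,0,-30,0,0,0,1],[0,0,-50,0,0,0,1],[0,0,-75,0,0,0,1],[0,0,-95,0,0,0,1],[0,0,-105,0,0,0,1],[0,0,-105,0,0,0,1],[0,0,-105,0,0,0,1]]]'
python3 - <<'E'
from h import *; from rig import env
f=env.read_camera("scene")["frame"]; w=env.read_camera("wrist")["frame"]
o=np.zeros((420,800,3),np.uint8);o[:400,:480]=cv2.resize(f[140:240,180:300],(480,400),interpolation=cv2.INTER_CUBIC);o[:,480:]=w[:,120:440]
cv2.imwrite("pics/a4.png",o)
E
```

```text
clock: 15.85
ee_pos: [0.4957, -0.0908, 0.2552]
tool_rot: [0.993, 0.121, -0.001, -0.0]
force: [-0.4, 0.2, -0.2]
finger_gap: -0.004
grip_force: 0.0
```

View pics/a4.png

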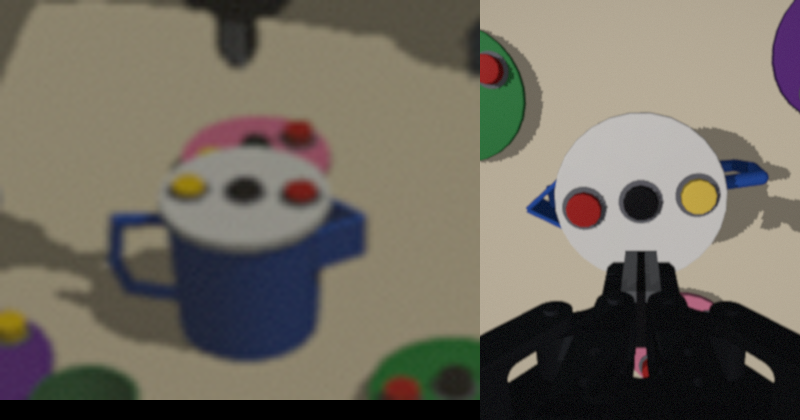

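All three caps are low: red at (585,210), black at (641,203) and yellow at (699,197). The lid and jug are unmoved and the arm is clear.

```bash
python3 -c "
from rig import env
print(env.sign_off())"
```

```text
the job is handed in; nothing more can be done
None
```

I pressed the red, yellow and black caps down to their stops in that order, with readings of no more than about 7 N; in the last pictures the lid and jug had not moved, and the job is handed in at about 16 s.

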